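Shut the panel frame in the hand press and hold the outer lid half up

TASK

A roof panel lies in the small aluminium hand press, whose two hinged lids stand open: the solid outer lid with the cross bar and, nested beneath it, the open inner frame. By the cross bar swing the outer lid down so that it takes the inner frame with it, and press both fully home until the spring catch at the front snaps over the inner frame and holds it shut; then raise the outer lid alone to half open (45 degrees), leaving the inner frame shut on the panel. Finish while still holding the outer lid up there, without letting go (it would fall shut), and leave the other things on the bench where they are.

Things in the scene. Friction and masses are not known exactly. Their poses are not given: they have to be found in the camera images.
- press: cast-aluminium hand press, fixed, base 125 x 130 mm (164 mm wide over the feet). Origin: centre of its underside, on the bench top; x points to its back, where the hinge is, y along the hinge, z up. Base 30 mm high, panel bed 36 mm. Bystanders stand beside it, more than 110 mm from the origin in y
- catch_ball (a point): spring ball catch at the middle of the press's front edge, (-65, 0, 45) mm in the press's axes. Its housing is 26 mm wide in y, front face 80 mm in front of the origin, top 52 mm above the bench. The catch snaps over the nose on the inner frame's front edge
- hinge (a point): middle of the common hinge axis of both lids, fixed to the press at (50, 0, 52) mm in its axes; the hinge axis runs along the press's y
- outer_lid (a joint): opening angle of the outer lid, rad: 0 = closed and flat, 1.571 = upright, range 0 to 1.8; its front edge rises as it grows. Solid ribbed plate 100 x 106 x 10 mm, about 0.35 kg (varies). The stiff hinge holds it only when nearly upright (above some 1.1 to 1.25 rad); lower down it falls when let go
- bar (a point): middle of the outer lid's round cross bar, 12 mm diameter, along the press's y, on two arms 37 mm either side (64 mm free between); 43 mm free from bar to plate edge. At lid angle a it lies from the hinge, in the press's axes, at x = -155 cos a + 22 sin a, z = 155 sin a + 22 cos a mm (74 mm over the bench when closed). Pinch it from above across the press's x; it turns between the fingers
- inner_frame (a joint): opening angle of the inner frame, rad: 0 = shut, range 0 to 1.0; a spring lifts it to 1.0 unless the catch holds it. Open frame 90 x 98 x 8 mm, no handle, on the same hinge under the outer lid, whose buffers push it down at equal angles. Near 0.1 rad the catch needs some 5 to 9 N more push at the bar; then it snaps to 0 against a hard stop and stays when the outer lid is lifted
- chapel: bystander: grey styrene chapel kit with a square tower, about 135 x 70 x 150 mm; origin at the centre of the underside of the nave, z up
- post_box: bystander: red plastic pillar post box model, 44 mm diameter, 92 mm tall; origin under its centre
- gas_lamp: bystander: brass gas lamp model, round foot 56 mm across, 150 mm tall; origin under its centre
- rail_cutter: bystander: black iron rail cutter like a pair of pliers, lying flat, 175 x 65 x 16 mm; origin under its middle
- paint_jar: bystander: small paint jar with a steel cap, 42 mm diameter, 50 mm tall; origin under its centre
- panel_stack: bystander: loose grey ribbed roof panels in a flat stack, 60 x 70 x 8 mm; origin under its centre
- screwdriver: bystander: screwdriver lying flat, 160 mm long; origin under its middle
There are look-alikes about, which are no part of the job. What is shaped like the press but green or pink is not meant.

How it is judged:
By the outcome, as a careful person would: the job done as asked, in the order asked, and still so for the second after the job is handed in, while the arm keeps its last pose, push and grip.
It also fails if it takes over 38 s, if anything falls off the work surface, if the arm or the gripper's body presses on something with over 40 N, if the wrist force passes 120 N, or if a joint passes its speed limit or range.

ROBOT

A 6-joint arm with a two-finger parallel gripper is mounted at the origin on the work surface. World frame = base frame: x ahead of the robot, y to its left, z up, the work surface at z = 0. Lengths are in m, angles in degrees, forces in N, time in s.
With the tool pointing down it reaches from about 0.375 to 0.75 m from the base axis. Payload 9 kg.
Tool frame: the origin (TCP) lies where the fingers leave the gripper's body, on its centre line; the fingertips stand 73 mm ahead of it and the grasp point (between the pads) lies 54 mm ahead of it (robot.tip_reach is the distance from the TCP to the fingertips, in m); z points along the fingers, y is the direction in which the jaws open and shut (so a half turn about z gives the same grasp; the last joint's range is limited). The gripper opens to 85 mm and grips with 20 to 120 N. Pads are 22 mm wide; open, the fingers measure 114 mm over their backs; the gripper's body (76 mm by 85 mm) begins 54 mm behind the grasp point. The pads swing forward as they close: fully open they stand 13 mm farther back than shut.
Start: joints at [-81.171, 5.964, 5.575, 89.605, 0, 77.527], TCP at [0.218, -0.559, 0.304] pointing down, gripper open.
Joint ranges: [-171.21, 171.21], [-48.23, 106.86], [-62.78, 66.21], [-105.2, 120.99], [-86.42, 89.51], [-180, 180]. Speed limits (degrees/s): [127.2, 127.2, 147.25, 180, 180, 180].

INTERFACE

Orientations are given as [roll, pitch, yaw] about the fixed x, y, z axes, in that order (R = Rz(yaw) Ry(pitch) Rx(roll)).
In Python, from plant import robot gives the robot as it stands. Calls block until the motion is done:
- robot.move_pose(position, orientation): joint-space move of the TCP to a pose.
- robot.line_to(position, vel=0.15, rotation=None, guard=None): straight line of the TCP; rotation=None keeps the orientation; vel is the mean speed in m/s. With guard (N) it stops when the force on the tool has changed by that much, and returns True; else False.
- robot.goto_joints(angles): joint-space move.
- robot.set_gripper(opening): finger opening in m; the grip force is fixed at half the most; returns when the fingers have stopped.
- robot.pause(seconds).
- robot.ik(position, orientation): joint angles nearest the present ones, or None.
- robot.observe(): the state.
- robot.grab_frame(name): name is "scene" or "top" or "wrist"; returns the picture (384x512x3 uint8, blue, green, red); there is no depth.
- robot.get_calibration(name): a dict with "vertical_fov" (degrees; the focal length in pixels is half the picture's height over the tangent of half this angle, whatever the lens; pixels are square), "cx", "cy" (the principal point, pixels), "k1" (the pictures are not rectified: a ray, as slopes to the right and down, at radius r is drawn at 1 + k1 r^2 times it, then the intrinsics apply), "rvec" (rotation vector, rad) and "tvec" (3), from world to camera coordinates, as OpenCV has them. Camera axes: x right, y down, z forward; pixel columns grow to the right and rows downward; lengths in m; the calibration is good to about 2 mm. A picture is of the moment at which its call begins: read the wrist's pose just before it. get_calibration takes no time and is no camera call; for the wrist camera it gives the pose at the moment of the call.
A pose or a line that the arm cannot do raises robot.IKError and nothing moves.
- robot.job_done(): hands the job in, once; it reports no verdict.
The state is a dict: "time": time; "q": joint angles; "qvel": joint speeds; "joint_torque": joint torques, N m; "tool_pos": TCP position; "tcp_rot": TCP orientation; "ft_force": force on the tool from outside, world axes, zero at the start; "torque": the same for the moment, N m; "gripper_width": finger opening in m.
Only numpy, scipy, OpenCV 4.12 (cv2) and the standard library are available. Lean on these libraries where they do the work, as an engineer would, in place of code of your own. Each camera call takes 0.05 s, during which the arm holds its last target. There are 200 camera calls.

## Working session

There is one attempt and no reset: what is moved stays moved. The work goes in short steps, each a Python script; the robot and the scene stay as the last script left them, time stands still between calls to the robot, and variables do not carry over. Pictures are saved under pics/ and viewed, about 8 in all and at most 12, crops included, and the job is handed in when it is done.

```bash
ls; mkdir -p pics; cat > h.py <<'E'
import numpy as np, cv2
from plant import robot
def cal(n):
    c=robot.get_calibration(n); f=192/np.tan(np.radians(c["vertical_fov"]/2))
    R=cv2.Rodrigues(np.array(c["rvec"],float))[0]; t=np.array(c["tvec"],float).ravel()
    return dict(K=np.array([[f,0,c["cx"]],[0,f,c["cy"]],[0,0,1]]),d=np.array([c["k1"],0,0,0.]),R=R,t=t)
def ray(c,u,v):
    p=cv2.undistortPoints(np.array([[[u,v]]],float),c["K"],c["d"])[0,0]
    return -c["R"].T@c["t"], c["R"].T@np.array([p[0],p[1],1])
def onplane(c,u,v,z):
    o,d=ray(c,u,v); return o+d*(z-o[2])/d[2]
def proj(c,P):
    return cv2.projectPoints(np.array(P,float).reshape(-1,1,3),cv2.Rodrigues(c["R"])[0],c["t"],c["K"],c["d"])[0][:,0]
def tri(rs):
    A=0;b=0
    for o,d in rs:
        d=d/np.linalg.norm(d);M=np.eye(3)-np.outer(d,d);A=A+M;b=b+M@o
    p=np.linalg.solve(A,b); return p,[np.linalg.norm((np.eye(3)-np.outer(d,d)/(d@d))@(p-o)) for o,d in rs]
E
python3 - <<'E'
from h import *
for n in("scene","top","wrist"):
    cv2.imwrite(f"pics/{n}0.png",robot.grab_frame(n)); c=cal(n); print(n,-c["R"].T@c["t"],c["K"][0,0],c["d"][0])
a=cv2.imread("pics/scene0.png");b=cv2.imread("pics/top0.png")
cv2.imwrite("pics/s0.png",cv2.resize(a,(800,600)));cv2.imwrite("pics/t0.png",cv2.resize(b,(800,600)))
E
```

```text
pics
scene [ 1.29753597 -0.19749482  1.09482739] 423.0337015015739 0.04213485263420884
top [ 0.39591219 -0.00139354  1.08772232] 354.79202953367604 -0.0896635297391226
wrist [ 0.28252025 -0.53234522  0.37292498] 280.84345371177375 -0.007478064536667588
```

View pics/s0.png

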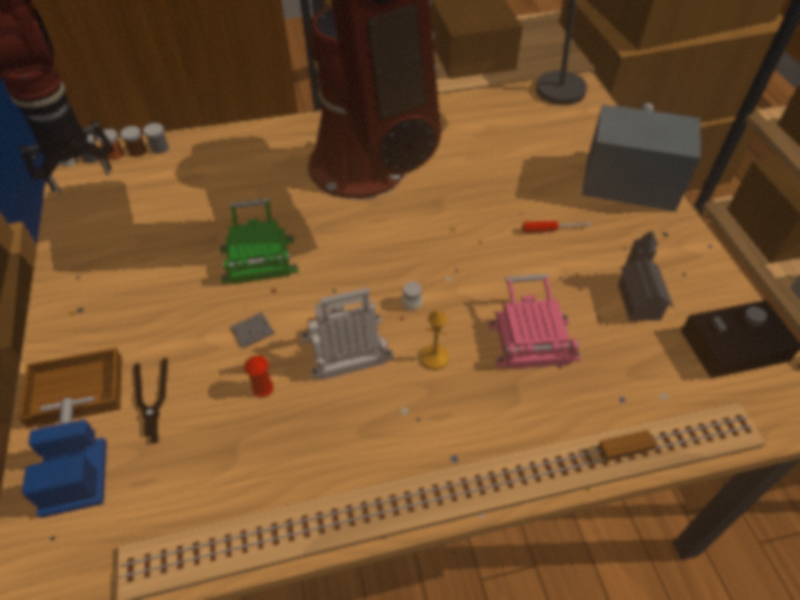

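View pics/t0.png

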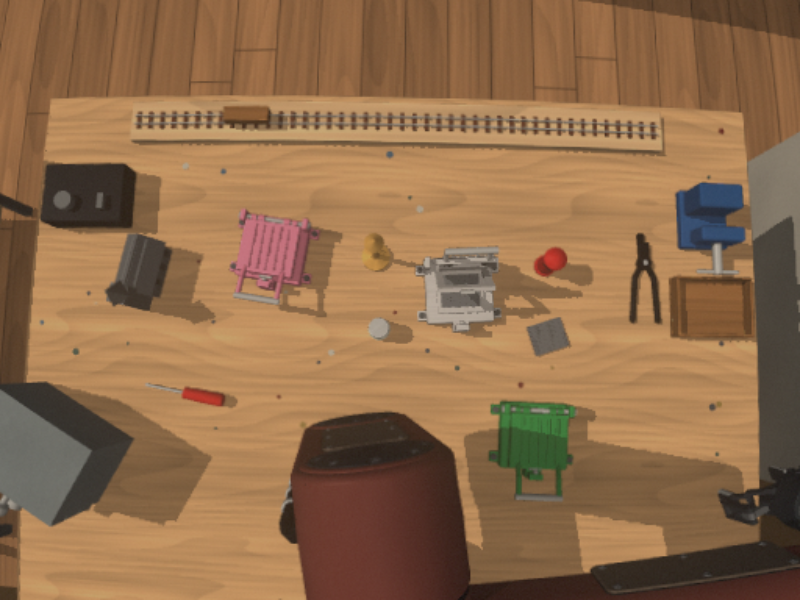

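The scene and top views show the aluminium press at about (345,335) and (460,290). Its back points away from the robot, and its lid is nearly upright. Next I'll enlarge both views.

```bash
python3 - <<'E'
from h import *
a=cv2.imread("pics/scene0.png")[180:246,190:256];b=cv2.imread("pics/top0.png")[152:218,260:326]
r=lambda x:cv2.resize(x,(396,396),interpolation=cv2.INTER_CUBIC)
cv2.imwrite("pics/c0.png",np.hstack([r(a),r(b)]))
c=cal("top")
for u,v,z in((460,325,.05),(422,318,.0),(500,312,.0),(422,262,.0),(380,328,.05),(377,262,0),(545,268,0),(548,337,0)):print(u,v,onplane(c,u*.64,v*.64,z))
E
```

```text
460 325 [ 0.47164714 -0.1299547   0.05      ]
422 318 [ 0.48761836 -0.06104219  0.        ]
500 312 [ 0.50262607 -0.21533829  0.        ]
422 262 [ 0.59943    -0.05941163  0.        ]
380 328 [0.46298771 0.02017197 0.05      ]
377 262 [0.59756958 0.03012398 0.        ]
545 268 [ 0.59296693 -0.30621754  0.        ]
548 337 [ 0.45489561 -0.31120108  0.        ]
```

View pics/c0.png

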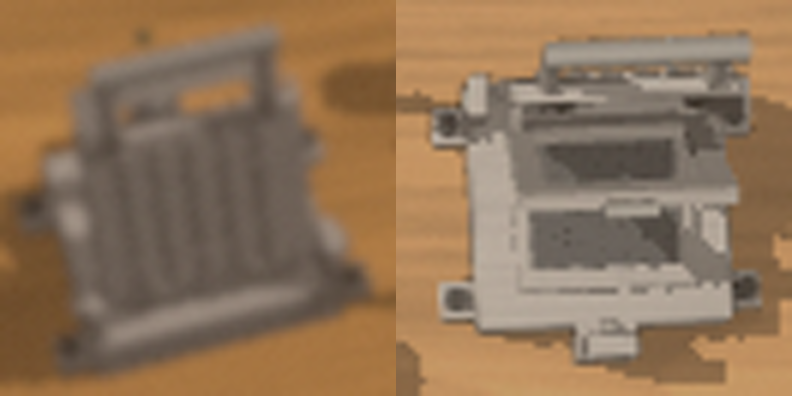

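```bash
python3 - <<'E'
from h import *
T=cal("top");S=cal("scene")
t=lambda x,y:ray(T,260+(x-396)/6-.5+.08,152+y/6-.42)
s=lambda x,y:ray(S,190+x/6-.42,180+y/6-.42)
for n,a,b in(("barL",(548,56),(272,38)),("barR",(748,48),(97,75))):print(n,tri([t(*a),s(*b)]))
for p in((448,125),(458,298),(745,288)):
    o,d=t(*p);print(o+d*(.01-o[2])/d[2])
for p in((607,342),):
    o,d=t(*p);print(o+d*(.052-o[2])/d[2])
w=cal("wrist");o=robot.observe();print(o["tool_pos"],o["tcp_rot"],o["time"],w["R"])
E
```

```text
barL (array([ 0.57774538, -0.08515353,  0.21229144]), [np.float64(5.173525526822933e-05), np.float64(5.173525526817844e-05)])
barR (array([ 0.58265894, -0.16681862,  0.21599773]), [np.float64(0.0016874815821364291), np.float64(0.0016874815821365239)])
[ 0.58266491 -0.05344502  0.01      ]
[ 0.4937232  -0.05988043  0.01      ]
[ 0.50181165 -0.20642336  0.01      ]
[ 0.46981814 -0.13074053  0.052     ]
[ 0.21796286 -0.55883309  0.3033211 ] [-1.79945460e+02 -1.23569421e-02  2.13038832e+01] 0.15 [[ 3.62487101e-01 -9.31988582e-01 -6.20019429e-04]
 [-8.96015226e-01 -3.48678538e-01  2.74918154e-01]
 [-2.56436768e-01 -9.90987377e-02 -9.61467433e-01]]
```

The triangulated bar is at about (0.580, -0.126, 0.214) and the press yaw is about 3.4°. The lid angle comes out near 77°. I'll refine this with two wrist views from above.

```bash
python3 - <<'E'
from h import *
import pickle
out={}
for i,x in enumerate((.50,.62)):
    p=[x,-.145,.40]
    if i: robot.line_to(p,vel=.25)
    else: robot.move_pose(p,[180,0,93.4])
    robot.pause(.2)
    c=cal("wrist"); im=robot.grab_frame("wrist"); out[i]=c; cv2.imwrite(f"pics/w{i}.png",im)
pickle.dump(out,open("w.pkl","wb"))
print(robot.observe()["time"],robot.observe()["tool_pos"],robot.observe()["q"])
a,b=[cv2.imread(f"pics/w{i}.png") for i in(0,1)]
cv2.imwrite("pics/w01.png",cv2.resize(np.hstack([a,b]),(800,300),interpolation=cv2.INTER_AREA))
for i in(0,1):print(proj(out[i],[[.578,-.085,.212],[.5825,-.167,.212],[.47,-.1307,.052]]))
E
```

```text
3.1333 [ 0.61933334 -0.14509138  0.40077621] [-2.49399812e+01  1.55786600e+01  2.65198312e+01  1.00886454e+02
 -2.02490918e-03  6.16862386e+01]
[[344.51451499 125.35476838]
 [336.81347213 211.36076067]
 [233.92097903 146.1285051 ]]
[[211.20643286 117.90177597]
 [214.3883898  204.79796146]
 [153.11302459 141.60900634]]
```

View pics/w01.png

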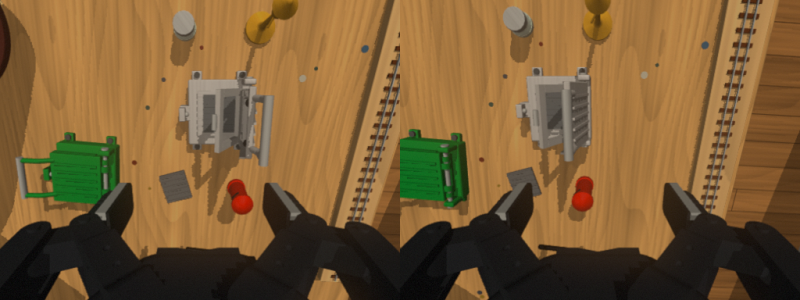

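The bar is at about (343,124)-(338,210) in the first wrist view and about (214,110)-(215,205) in the second, close to the prediction. I'll measure on enlarged crops.

```bash
python3 - <<'E'
from h import *
a=cv2.imread("pics/w0.png")[85:225,220:360];b=cv2.imread("pics/w1.png")[85:225,140:280]
r=lambda x:cv2.resize(x,(400,400),interpolation=cv2.INTER_CUBIC)
cv2.imwrite("pics/c1.png",np.hstack([r(a),r(b)]))
E
```

```text
(no output)
```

View pics/c1.png

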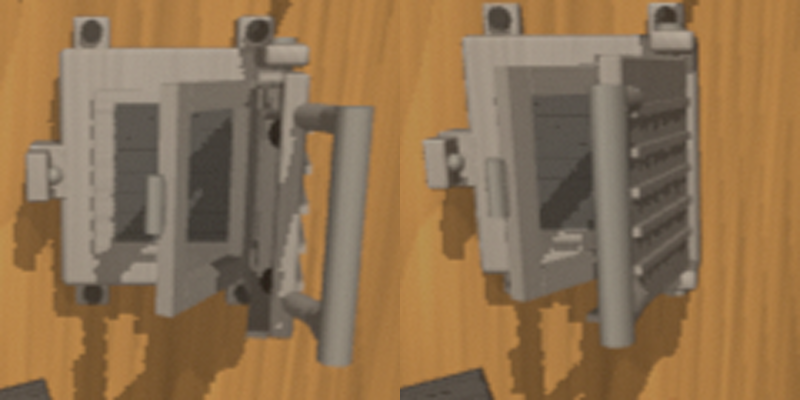

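```bash
python3 - <<'E'
from h import *
import pickle
W=pickle.load(open("w.pkl","rb"));k=140/400
T=cal("top");S=cal("scene")
t=lambda x,y:ray(T,260+(x-396)/6-.42,152+y/6-.42)
s=lambda x,y:ray(S,190+x/6-.42,180+y/6-.42)
r0=lambda x,y:ray(W[0],220+x*k-.3,85+y*k-.3)
r1=lambda x,y:ray(W[1],140+x*k-.3,85+y*k-.3)
f=lambda n,rs:print(n,*[np.round(q,4) for q in tri(rs)])
f("barL",[r0(354,109),r1(211,88)]);f("barR",[r0(335,362),r1(218,345)])
f("barL3",[r0(354,109),r1(211,88),t(548,56)]);f("barR3",[r0(335,362),r1(218,345),t(748,48)])
f("ball",[r0(55,175),r1(55,162)])
f("ball+t",[r0(55,175),r1(55,162),t(607,326)])
f("footFL",[r0(91,31),r1(99,18),t(458,298)])
f("footBL",[r0(257,29),r1(265,15),t(448,125)])
for p in((91,31),(257,29),(93,293)):
    o,d=r0(*p);print(o+d*(.01-o[2])/d[2])
E
```

```text
barL [ 0.5791 -0.0831  0.2049] [0. 0.]
barR [ 0.5837 -0.1684  0.2089] [0.0003 0.0003]
barL3 [ 0.579  -0.0839  0.2061] [0.0009 0.0009 0.0018]
barR3 [ 0.5839 -0.1692  0.2078] [0.0007 0.0004 0.0008]
ball [ 0.4772 -0.1305  0.0477] [0.0001 0.0001]
ball+t [ 0.4776 -0.1306  0.0492] [0.0004 0.0003 0.0005]
footFL [ 0.4928 -0.0575  0.018 ] [0.0013 0.0013 0.002 ]
footBL [ 0.5813 -0.0511  0.0177] [0.001  0.0015 0.002 ]
[ 0.49178633 -0.0563043   0.01      ]
[ 0.58191235 -0.05006481  0.01      ]
[ 0.50122798 -0.20420625  0.01      ]
```

The measurements agree. The ball height is 48 mm against 45 given. The bar radius and height match a lid angle of about 78°, and the yaw is about 3.6°. Now I'll grasp the bar.

```bash
cat >> h.py <<'E'
YAW=3.6; ex=np.array([np.cos(np.radians(YAW)),np.sin(np.radians(YAW)),0]); ez=np.array([0,0,1.])
H=np.array([.5922,-.1244,.052]); OFF=.058
def bar(a): return H+ex*(-.155*np.cos(a)+.022*np.sin(a))+ez*(.155*np.sin(a)+.022*np.cos(a))
def tcp(a): return bar(a)+ez*OFF
def st(m=""):
    o=robot.observe(); p=np.array(o["tool_pos"])-[0,0,OFF]-H
    print(m,"t%.2f"%o["time"],np.round(o["tool_pos"],4),"F",np.round(o["ft_force"],1),"w%.4f"%o["gripper_width"],"a%.3f r%.4f"%(np.arctan2(p[2],-p@ex)-np.arctan2(.022,.155),np.hypot(p[2],p@ex)))
E
python3 - <<'E'
from h import *
g=np.array([.5814,-.1260,.207+OFF])
print(g,tcp(1.358))
robot.line_to(g+[0,0,.05],vel=.25,rotation=[180,0,90+YAW])
print(robot.line_to(g,vel=.12,guard=12)); st("down")
robot.set_gripper(0.0); st("closed")
cv2.imwrite("pics/w2.png",robot.grab_frame("wrist"))
E
```

```text
[ 0.5814 -0.126   0.265 ] [ 0.58099087 -0.12510522  0.26615011]
False
down t4.25 [ 0.5818 -0.1262  0.266 ] F [ 0.2 -0.3 -0.2] w0.0856 a1.363 r0.1563
closed t4.93 [ 0.5815 -0.126   0.2653] F [-0.8 -0.4  3.5] w0.0099 a1.360 r0.1557
```

View pics/w2.png

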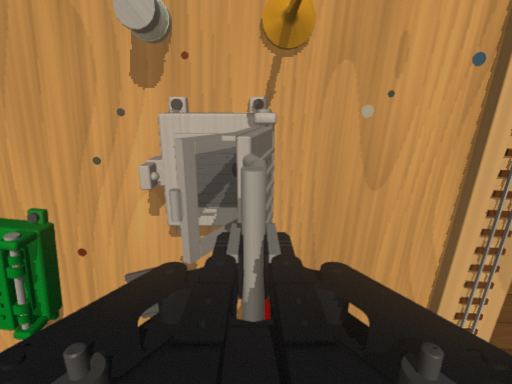

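The bar runs from (253,160) to (255,320) with a finger on each side, and the grip width is 9.9 mm. I'll start the swing and monitor forces.

```bash
cat >> h.py <<'E'
def swing(a0,a1,n,vel=.12,rep=2,guard=None):
    for i,a in enumerate(np.linspace(a0,a1,n+1)[1:]):
        h=robot.line_to(tcp(a),vel=vel,guard=guard)
        if i%rep==rep-1 or h: st("%.2f"%a)
        if h: print("guard"); return a
E
python3 - <<'E'
from h import *
swing(1.36,.96,4,rep=1)
cv2.imwrite("pics/s3.png",robot.grab_frame("scene"))
cv2.imwrite("pics/w3.png",robot.grab_frame("wrist"))
b=cv2.imread("pics/w3.png")
a=cv2.resize(cv2.imread("pics/s3.png")[150:260,160:290],(454,384))
cv2.imwrite("pics/c3.png",cv2.resize(np.hstack([a,b]),(800,318)))
E
```

```text
1.26 t5.27 [ 0.5655 -0.1267  0.2639] F [ 1.  -5.4 -2.6] w0.0096 a1.257 r0.1562
1.16 t5.55 [ 0.5505 -0.1277  0.261 ] F [ 1.1 -5.3 -1.4] w0.0098 a1.160 r0.1567
1.06 t5.83 [ 0.5359 -0.1286  0.2566] F [ 1.1 -5.4  3. ] w0.0098 a1.062 r0.1571
0.96 t6.12 [ 0.5217 -0.1294  0.2499] F [ 2.2 -5.   0.7] w0.0099 a0.962 r0.1567
```

View pics/c3.png

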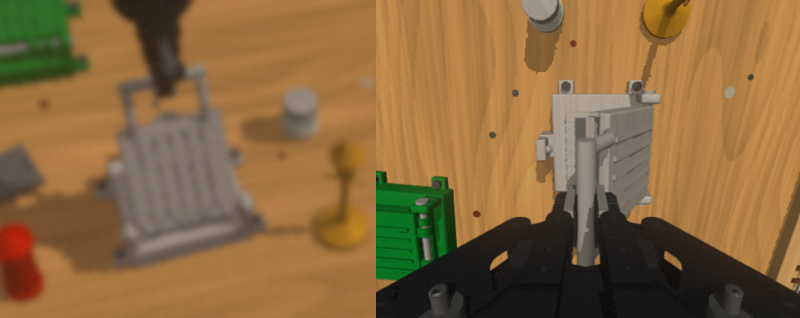

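The lid follows. Next I'll go down to just above the catch.

```bash
sed -i 's/-.1244/-.1253/' h.py; python3 - <<'E'
from h import *
swing(.96,.16,8,rep=2,guard=25)
EOF=0
for a in(.12,.08,.05,.02,0.):
    h=robot.line_to(tcp(a),vel=.05,guard=30); st("%.3f"%a)
    if h: print("guard");break
E
```

```text
0.76 t6.78 [ 0.4952 -0.1313  0.2325] F [-0.4 -1.3 -0.4] w0.0099 a0.759 r0.1563
0.56 t7.35 [ 0.4729 -0.1326  0.2109] F [-2.7  1.3  0.9] w0.0096 a0.560 r0.1565
0.36 t7.92 [ 0.4556 -0.1337  0.1853] F [ 2.4  2.9 -1.7] w0.0100 a0.362 r0.1562
0.16 t8.48 [ 0.4431 -0.1346  0.1568] F [ 1.1  3.1 -2.2] w0.0094 a0.163 r0.1565
0.120 t8.76 [ 0.4414 -0.1347  0.1509] F [-1.   3.6  0.1] w0.0100 a0.123 r0.1566
0.080 t9.03 [ 0.4399 -0.1348  0.1448] F [-2.2  4.2  2.1] w0.0099 a0.083 r0.1565
0.050 t9.28 [ 0.4388 -0.1351  0.1397] F [-1.1  1.5 -1.6] w0.0096 a0.050 r0.1566
0.020 t9.53 [ 0.4379 -0.1352  0.135 ] F [-1.9  1.8 -0.5] w0.0098 a0.020 r0.1566
0.000 t9.78 [ 0.4375 -0.1352  0.132 ] F [-2.2  1.2 -0.5] w0.0097 a0.000 r0.1566
```

```bash
python3 - <<'E'
from h import *
for a in np.arange(-.01,-.10,-.01):
    robot.line_to(tcp(a),vel=.03); st("%.3f"%a)
    if robot.observe()["ft_force"][2]>25: break
for n in("scene","wrist"): cv2.imwrite(f"pics/{n}4.png",robot.grab_frame(n))
b=cv2.imread("pics/wrist4.png")
a=cv2.resize(cv2.imread("pics/scene4.png")[150:260,160:290],(454,384))
cv2.imwrite("pics/c4.png",cv2.resize(np.hstack([a,b]),(800,318)))
E
```

```text
-0.010 t10.03 [ 0.4372 -0.1351  0.1305] F [-3.8  0.2  0.7] w0.0098 a-0.010 r0.1566
-0.020 t10.28 [ 0.437  -0.135   0.1291] F [-4.2  2.6  5.1] w0.0101 a-0.019 r0.1567
-0.030 t10.53 [ 0.437  -0.135   0.1288] F [-8.6  6.2 17.3] w0.0097 a-0.021 r0.1566
-0.040 t10.78 [ 0.437  -0.1351  0.1285] F [-14.    8.9  31.7] w0.0098 a-0.022 r0.1566
```

View pics/c4.png

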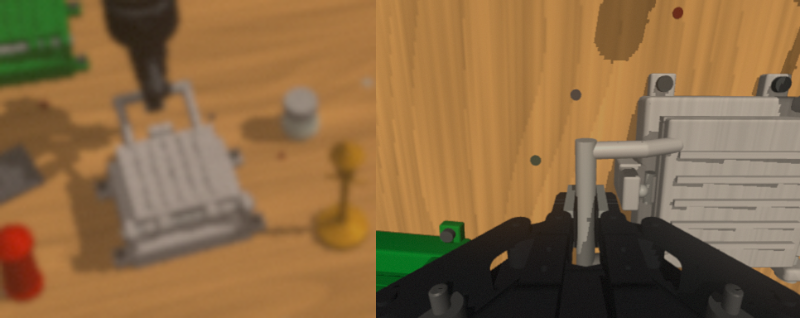

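The hard stop shows up 3 mm lower than the model, at 32 N. That is well above the catch force. I'll correct the offset, raise the outer lid a little way, and check the frame before going on to 45°.

```bash
sed -i 's/OFF=.058/OFF=.0553/' h.py; python3 - <<'E'
from h import *
swing(0,np.pi/4,8,rep=1,vel=.1)
robot.pause(.3); st("end")
for n in("scene","wrist","top"): cv2.imwrite(f"pics/{n}5.png",robot.grab_frame(n))
b=cv2.imread("pics/wrist5.png")
a=cv2.resize(cv2.imread("pics/scene5.png")[150:260,160:290],(454,384))
cv2.imwrite("pics/c5.png",cv2.resize(np.hstack([a,b]),(800,318)))
import pickle;pickle.dump(cal("wrist"),open("w5.pkl","wb"))
E
```

```text
0.10 t11.22 [ 0.4399 -0.1349  0.1445] F [-5.8  0.1  0.4] w0.0098 a0.098 r0.1570
0.20 t11.53 [ 0.4442 -0.1345  0.1593] F [-8.9  0.4  2.4] w0.0100 a0.196 r0.1572
0.29 t11.82 [ 0.4497 -0.1342  0.1736] F [-10.3  -1.1   2.8] w0.0099 a0.294 r0.1574
0.39 t12.12 [ 0.4566 -0.1338  0.1873] F [-13.2  -0.9   6.2] w0.0095 a0.391 r0.1577
0.49 t12.43 [ 0.4647 -0.1333  0.2004] F [-16.5  -0.   10. ] w0.0099 a0.489 r0.1580
0.59 t12.72 [ 0.4741 -0.1327  0.2127] F [-20.    1.   13.7] w0.0100 a0.587 r0.1584
0.69 t13.03 [ 0.485  -0.1321  0.2247] F [-23.4   0.8  21.5] w0.0100 a0.689 r0.1591
0.79 t13.32 [ 0.4969 -0.1313  0.2352] F [-23.5   2.2  25.7] w0.0097 a0.788 r0.1596
end t13.62 [ 0.4966 -0.1313  0.235 ] F [-23.1   3.4  26.1] w0.0100 a0.786 r0.1596
```

View pics/c5.png

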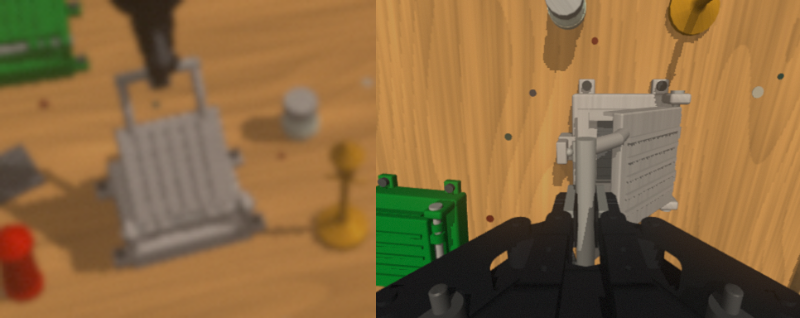

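The frame looks shut, with only the outer lid up. The radial load of 35 N means the first offset (0.058) was right, so I'll go back to that circle to relieve it and then inspect closely.

```bash
sed -i 's/OFF=.0553/OFF=.058/' h.py; python3 - <<'E'
from h import *
robot.line_to(tcp(.775),vel=.03);robot.pause(.3); st("end")
for n in("wrist","top"): cv2.imwrite(f"pics/{n}6.png",robot.grab_frame(n))
b=cv2.imread("pics/wrist6.png")[85:285,200:410];a=cv2.imread("pics/top6.png")[150:220,255:328]
cv2.imwrite("pics/c6.png",np.hstack([cv2.resize(x,(400,380),interpolation=cv2.INTER_CUBIC) for x in(a,b)]))
import pickle;pickle.dump(cal("wrist"),open("w6.pkl","wb"))
E
```

```text
end t14.32 [ 0.4963 -0.1313  0.2351] F [-10.6   1.1   9. ] w0.0095 a0.775 r0.1577
```

View pics/c6.png

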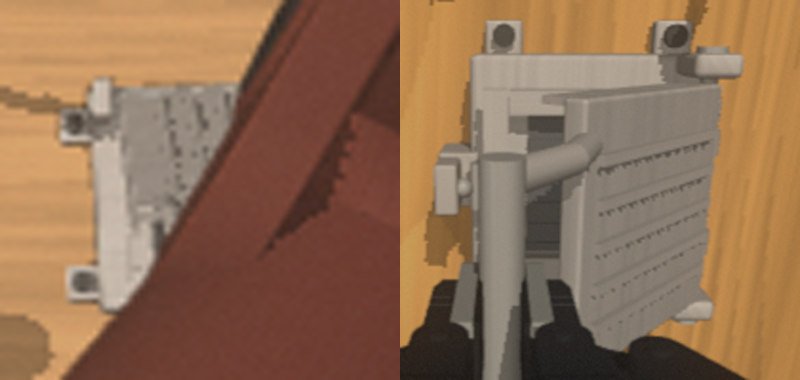

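```bash
python3 - <<'E'
from h import *
import pickle
c=pickle.load(open("w6.pkl","rb"))
ey=np.array([-ex[1],ex[0],0])
def P(x,y,z,a): # in lid-plane coords from hinge: x forward dist, z above
    return H+ex*(-x*np.cos(a)+z*np.sin(a))+ez*(x*np.sin(a)+z*np.cos(a))+ey*(y+.0005)
pts=[];
for a in(0,.775):
    for x in(.09,.075,.015):
        for y in(.049,.037,-.037,-.049): pts.append((a,x,y))
uv=proj(c,[P(x,y,-.004,a) for a,x,y in pts])
for p,q in zip(pts,uv):print(p,np.round(q,1), "crop",np.round([400+(q[0]-200)*400/210,(q[1]-85)*380/200]))
im=cv2.imread("pics/wrist6.png")[95:215,230:320].copy()
im=cv2.resize(im,(600,600*120//90),interpolation=cv2.INTER_CUBIC)[:600]
cv2.imwrite("pics/c7.png",im)
E
```

```text
(0, 0.09, 0.049) [260.6 132.7] crop [516.  91.]
(0, 0.09, 0.037) [260.6 146. ] crop [515. 116.]
(0, 0.09, -0.037) [260.1 221.4] crop [514. 259.]
(0, 0.09, -0.049) [260.  232.6] crop [514. 280.]
(0, 0.075, 0.049) [277.3 132.6] crop [547.  91.]
(0, 0.075, 0.037) [277. 146.] crop [547. 116.]
(0, 0.075, -0.037) [275.3 221.4] crop [543. 259.]
(0, 0.075, -0.049) [275.1 232.6] crop [543. 280.]
(0, 0.015, 0.049) [344.  132.6] crop [674.  90.]
(0, 0.015, 0.037) [342.8 146. ] crop [672. 116.]
(0, 0.015, -0.037) [336.3 221.4] crop [660. 259.]
(0, 0.015, -0.049) [335.3 232.6] crop [658. 280.]
(0.775, 0.09, 0.049) [296.6 140.7] crop [584. 106.]
(0.775, 0.09, 0.037) [295.9 158.1] crop [583. 139.]
(0.775, 0.09, -0.037) [291.9 254. ] crop [575. 321.]
(0.775, 0.09, -0.049) [291.3 267.9] crop [574. 347.]
(0.775, 0.075, 0.049) [309.4 139. ] crop [608. 103.]
(0.775, 0.075, 0.037) [308.5 155.6] crop [607. 134.]
(0.775, 0.075, -0.037) [303.5 247.5] crop [597. 309.]
(0.775, 0.075, -0.049) [302.8 260.8] crop [596. 334.]
(0.775, 0.015, 0.049) [349.9 133.8] crop [686.  93.]
(0.775, 0.015, 0.037) [348.6 147.7] crop [683. 119.]
(0.775, 0.015, -0.037) [341.3 226.2] crop [669. 268.]
(0.775, 0.015, -0.049) [340.3 237.8] crop [667. 290.]
```

View pics/c7.png

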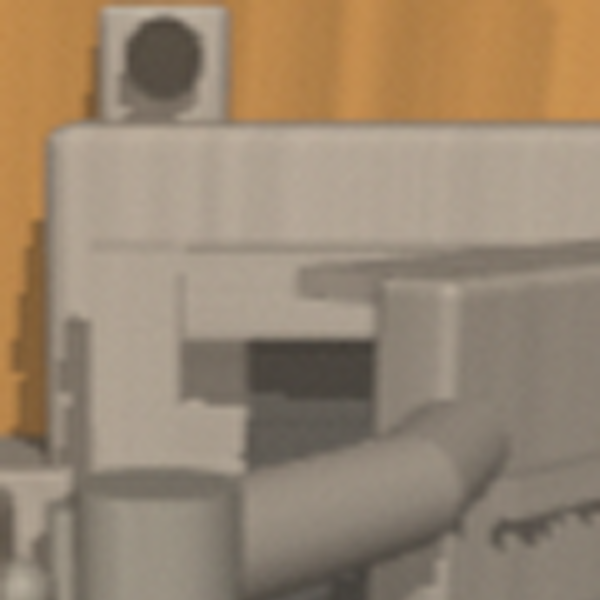

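```bash
python3 - <<'E'
from h import *
import pickle
c6=pickle.load(open("w6.pkl","rb"))
ey=np.array([-ex[1],ex[0],0])
def P(x,y,z,a): return H+ex*(-x*np.cos(a)+z*np.sin(a))+ez*(x*np.sin(a)+z*np.cos(a))+ey*(y+.0005)
# wrist cam at w3: fixed in tool; orientation unchanged -> shift centre by the TCP difference
C=-c6["R"].T@c6["t"]+np.array([.5217,-.1294,.2499])-np.array([.4963,-.1313,.2351])
c3=dict(c6);c3["t"]=-c6["R"]@C
out=[]
for f,c,a in(("wrist3",c3,.96),("wrist6",c6,.775)):
    im=cv2.imread("pics/w3.png" if f=="wrist3" else f"pics/{f}.png")
    x0,y0=(225,90)
    k=4; big=cv2.resize(im[y0:y0+140,x0:x0+100],None,fx=k,fy=k,interpolation=cv2.INTER_CUBIC)
    def draw(pp,col):
        q=((proj(c,pp)-[x0,y0]+.5)*k).astype(int)
        for p in q: cv2.circle(big,tuple(int(v) for v in p),4,col,1)
    draw([P(.09,y,z,a) for y in(.049,-.049) for z in(-.015,-.007)],(0,0,255))
    draw([P(.09,.049,-.007,0),P(.09,-.049,-.007,0)],(0,255,0))
    draw([P(.112,y,z,a) for y in(.053,-.053) for z in(-.005,.005)],(255,0,0))
    out.append(big)
cv2.imwrite("pics/c8.png",np.hstack(out))
E
```

```text
(no output)
```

View pics/c8.png

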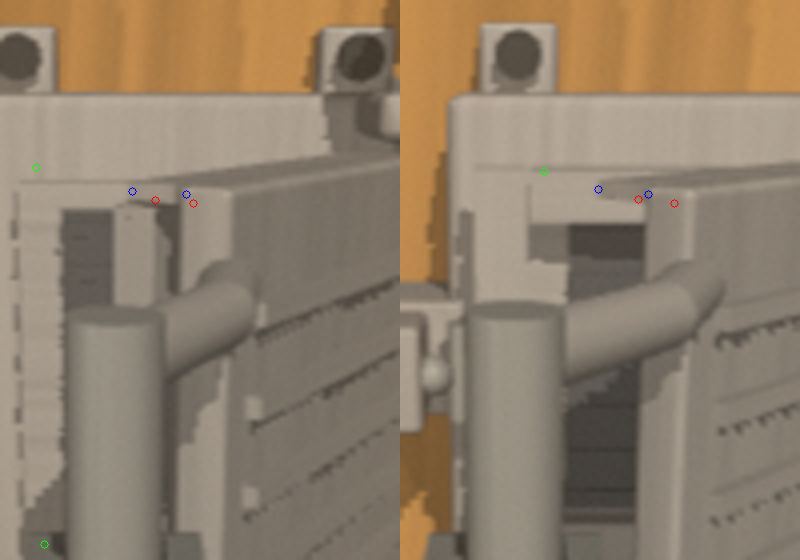

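Comparing with the earlier picture: at 0.96 rad the raised frame showed in front of the lid at (115-155, 205-300). It's gone now. Instead, a flat frame outline with its window lies on the bed at (528,185)/(568,225), so it is latched. I'll hand in while still holding.

```bash
python3 - <<'E'
from h import *
robot.pause(.3); st("final"); robot.job_done()
E
```

```text
final t14.72 [ 0.4963 -0.1313  0.2351] F [-11.9   1.5   9.2] w0.0094 a0.775 r0.1577
the job is handed in; nothing more can be done
```

The job is handed in at 14.7 s of the 38 s allowed. The outer lid is held at about 45° and the inner frame is shut on the panel. I gripped the cross bar, swung both lids down to the hard stop, pressed with about 32 N, then raised the outer lid alone.

**Checks that passed**
- **Inner frame:** in the last wrist picture the frame lies flat on the bed. It no longer shows raised beneath the outer lid, as it did on the way down.
- **Grip:** the fingers still hold the bar at a width of 9.4 mm. The wrist force is a steady 15 N or so.
- **Bystanders:** the arm's path kept clear of them. I saw none of them moved in the pictures, but took no final picture of the whole bench.

**Checks that disagreed**
- **Lid angle:** the hard stop came about 3 mm (0.02 rad) lower than my measured model. The final angle is therefore about 44.4 to 45.6°; I took the middle of that range.
- **Offset correction:** my first correction for that 3 mm loaded the arm sideways to about 35 N. I went back to the original offset, which eased it to about 15 N.
- **Catch snap:** I did not catch its force peak. That the frame is latched rests on the hard stop and the last picture.

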